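# Re-pair the eyelet press punches with their dies

## Robot

A 7-joint arm with a two-finger parallel gripper is mounted at the origin on a cart in front of the work surface, level with it; the furniture and walls round the work are solid. World frame = base frame: x ahead of the robot, y to its left, z up, the work surface at z = 0. Lengths are in m, angles in rad, forces in N, time in s.
With the tool pointing down it reaches from about 0.4 to 0.875 m from the base axis. Payload 19.3 kg.
Tool frame: the origin (TCP) lies at the very end of the fingers, on their centre line; the grasp point (between the pads) lies 19 mm behind it; z points along the fingers, y is the line along which they close (so a half turn about z gives the same grasp; the last joint's range is limited). The gripper opens to 85 mm and grips with 20 to 120 N. Pads are 22 mm wide; open, the fingers measure 114 mm over their backs; the gripper's body (76 mm by 85 mm) begins 54 mm behind the grasp point. The pads swing forward as they close: fully open they stand 13 mm farther back than shut.
Start: joints at [1.278, 0.521, -0.036, 1.599, 0.021, 1.021, -0.113], TCP at [0.138, -0.61, 0.231] pointing down, gripper open.
Joint ranges: [-2.91, 2.91], [-0.3, 2.13], [-1.5, 1.42], [0.17, 2.43], [-1.26, 4.41], [0.16, 1.93], [-2.52, 2.52]. Speed limits (rad/s): [1.89, 1.89, 2.39, 2.39, 3.01, 3.01, 3.01].

## Interface

Orientations are given as [roll, pitch, yaw] about the fixed x, y, z axes, in that order (R = Rz(yaw) Ry(pitch) Rx(roll)).
In Python, from workcell import monitor, viewer, bot gives the robot as it stands.
- The arm moves only by the tool move_arm, never from a script. Its arguments are lists of equal length, an entry for each row: "gripper": the opening, from 0 (shut) to 1 (fully open); "linear": the shift along the tool's x, y, z in cm, a list of three; "twist": the turn about the tool's z in degrees. A call has 1 to 8 rows; each row shifts and turns the commanded pose from where the row before left it, along the tool's axes as they then stand; what a row does not reach is not made up. A row lasts 1/10 s, in which the tool goes at most 50 mm and 8.59 degrees, less where a joint would pass 70% of its speed; a pose out of reach is approached as far as the arm can. A call with a gripper value outside its range is refused whole. The fingers move at their own pace and stop on an object; "squeeze" is the grip in N (left out, the last holds). Time passes only in rows, so rows that do not move let the fingers close. It gives the time, the measured TCP pose, the force, the opening and the grip force at its end, in the units of the state.
- monitor.observe(): the state, without advancing time (a new reading comes with each control period).
- viewer.grab_frame(name): name is "scene" or "top" or "wrist"; returns a dict with "img" (420x560x3 uint8, red, green, blue), "K" (3x3 intrinsics, pixels), "eye" and "rotation" of the camera in the world. Camera axes: x right, y up, looking along -z (the intrinsics and any distortion apply to the point x, -y, -z); pixel columns grow to the right and rows downward; lengths in m; the calibration is good to about 2 mm. A picture is of the moment at which its call begins. There is no depth.
- bot.job_done(): hands the job in; it is judged then, once.
The state is a dict: "clock": time; "qpos": joint angles; "qd": joint speeds; "joint_efforts": joint torques, N m; "position": TCP position; "tool_rot": TCP orientation; "force": force on the tool from outside, world axes, zero at the start; "moment": the same for the moment, N m; "grip_width": finger opening in m; "finger_force": force on a finger pad.
Only numpy, scipy, OpenCV 4.12 (cv2) and the standard library are available. Lean on these libraries where they do the work, as an engineer would, in place of code of your own. Each camera call takes 0.05 s, during which the arm holds its last target. There are 200 camera calls.

## Task

The three setting punches of the eyelet press, colour-coded by eyelet size, were put back on each other's dies: sort them out so that every punch stands upright, nose fully down, in the die whose collar has its own colour; the empty black cup of the rack is there to park a punch while you swap. Keep the punches upright, set them down rather than dropping them, and leave the eyelet tin, the leather block and the dye bottle beside the rack where they are.

Things in the scene. Friction and masses are not known exactly. Their poses are not given: they have to be found in the camera images.
- punch_red: red setting punch of the eyelet press, standing nose down, 83.5 mm tall: steel nose 23 mm diameter with flat chamfered foot (lowest 18 mm), body 30 mm diameter, knurled steel below and red anodised above (18 to 60 mm over the foot; grip it here, from above), thin steel threaded shank 13 to 17 mm diameter on top. About 0.2 kg. Origin: centre of the foot; z up along the punch.
- punch_yellow: yellow setting punch of the eyelet press, standing nose down, 83.5 mm tall: steel nose 23 mm diameter with flat chamfered foot (lowest 18 mm), body 30 mm diameter, knurled steel below and yellow anodised above (18 to 60 mm over the foot; grip it here, from above), thin steel threaded shank 13 to 17 mm diameter on top. About 0.2 kg. Origin: centre of the foot; z up along the punch.
- punch_blue: blue setting punch of the eyelet press, standing nose down, 83.5 mm tall: steel nose 23 mm diameter with flat chamfered foot (lowest 18 mm), body 30 mm diameter, knurled steel below and blue anodised above (18 to 60 mm over the foot; grip it here, from above), thin steel threaded shank 13 to 17 mm diameter on top. About 0.2 kg. Origin: centre of the foot; z up along the punch.
- die_red: die with a red collar, 57 mm diameter, fixed in the dark rack (four places 80 mm apart in a row, any order). Cup open upward: funnel mouth 44 mm narrowing to a 27 mm bore, 2 mm play round a punch nose. Origin: centre of the underside; bore floor (a punch's foot stands there) 6 mm, rim 24 mm above it, bench 10 mm below it. z up, y along the row. Starts with a punch of another colour in it.
- die_yellow: die with a yellow collar, 57 mm diameter, fixed in the dark rack (four places 80 mm apart in a row, any order). Cup open upward: funnel mouth 44 mm narrowing to a 27 mm bore, 2 mm play round a punch nose. Origin: centre of the underside; bore floor (a punch's foot stands there) 6 mm, rim 24 mm above it, bench 10 mm below it. z up, y along the row. Starts with a punch of another colour in it.
- die_blue: die with a blue collar, 57 mm diameter, fixed in the dark rack (four places 80 mm apart in a row, any order). Cup open upward: funnel mouth 44 mm narrowing to a 27 mm bore, 2 mm play round a punch nose. Origin: centre of the underside; bore floor (a punch's foot stands there) 6 mm, rim 24 mm above it, bench 10 mm below it. z up, y along the row. Starts with a punch of another colour in it.
- spare_cup: plain black plastic cup without any colour in the remaining place of the rack, empty at the start: same bore, floor and rim heights, origin and axes as the dies. A punch can be parked in it.
- eyelet_tin: small round open tin of brass eyelets, 50 mm diameter, 17 mm high, loose on the bench in front of the rack; origin at the centre of its underside. Leave it alone.
- leather_block: small dark brown leather block, 26 x 28 x 10 mm, loose on the bench behind the rack; origin at the centre of its underside. Leave it alone.
- dye_bottle: upright brown bottle with black cap, 44 mm diameter, 97 mm high, loose on the bench behind the rack; origin at the centre of its underside. Leave it alone.

How it is judged:
At the end, for the whole second after the job is handed in: Each punch stands in the die of its own colour: within 5 mm of the die's centre, its foot within 3 mm of the bore's floor height, upright within 7 degrees, at rest and released; so the black cup is empty (horizontal distance between punch_red and die_red below 0.005 m and z of punch_red in the frame of die_red between 0.003 and 0.009 m and angle between each of punch_red, punch_yellow, punch_blue's own z axis and vertical below 0.12 rad and linear speed of each of punch_red, punch_yellow, punch_blue below 0.02 m/s and horizontal distance between punch_yellow and die_yellow below 0.005 m and z of punch_yellow in the frame of die_yellow between 0.003 and 0.009 m and horizontal distance between punch_blue and die_blue below 0.005 m and z of punch_blue in the frame of die_blue between 0.003 and 0.009 m); the robot touches nothing.
It fails at once if a punch is tipped over (more than 40 degrees) (angle between any of punch_red, punch_yellow, punch_blue's own z axis and vertical above 0.7 rad).
It fails at once if a punch is dropped (moves faster than 0.6 m/s, a fall of about 2 cm, while the fingers do not hold it) ((linear speed of punch_red above 0.6 m/s and contact force between punch_red and the fingers below 0.05 N) or (linear speed of punch_yellow above 0.6 m/s and contact force between punch_yellow and the fingers below 0.05 N) or (linear speed of punch_blue above 0.6 m/s and contact force between punch_blue and the fingers below 0.05 N)).
It fails at once if the eyelet tin is moved by more than 15 mm or tipped (distance of eyelet_tin from where it was at the start of the episode above 0.015 m or angle between eyelet_tin's own z axis and vertical above 0.3 rad).
It fails at once if the leather block is moved by more than 15 mm or tipped (distance of leather_block from where it was at the start of the episode above 0.015 m or angle between leather_block's own z axis and vertical above 0.3 rad).
It fails at once if the dye bottle is moved by more than 15 mm or tipped (distance of dye_bottle from where it was at the start of the episode above 0.015 m or angle between dye_bottle's own z axis and vertical above 0.3 rad).
It also fails if it takes over 80 s, if anything falls off the work surface, if the arm or the gripper's body presses on something with over 40 N, if the wrist force passes 120 N, or if a joint passes its speed limit or range.

## Working session

There is one attempt and no reset: what is moved stays moved. The work goes in short steps, Python scripts to look and compute and a tool call to move; the robot and the scene stay as the last step left them, time stands still between calls to the robot, and variables do not carry over. Pictures are saved under pics/ and viewed, at most 14 in all, crops included, and the job is handed in when it is done.

Besides the shell and the picture viewer there is one more tool, called after "Call:" in YAML: its name, and indented under it one key for each argument. move_arm: Moves the arm, as the interface text tells. Its arguments: {"type":"object","properties":{"gripper":{"type":"array"},"linear":{"type":"array"},"twist":{"type":"array"},"squeeze":{"type":"number"}},"required":["gripper","linear","twist"]}

```bash
mkdir -p pics
cat > h.py <<'E'
import numpy as np, cv2, json
from workcell import monitor, viewer, bot
def grab(n,f):
    d=viewer.grab_frame(n); cv2.imwrite(f'pics/{f}.png',d['img'][:,:,::-1]); 
    import pickle; pickle.dump(d,open(f'pics/{f}.pkl','wb')); return d
def px2w(d,u,v,z):
    K=np.array(d['K']);r=np.linalg.inv(K)@[u,v,1]; r=np.array(d['rotation'])@[r[0],-r[1],-r[2]]
    e=np.array(d['eye']); return e+r*(z-e[2])/r[2]
def w2px(d,p):
    c=np.array(d['rotation']).T@(np.array(p)-d['eye']); q=np.array(d['K'])@[c[0],-c[1],-c[2]]; return q[:2]/q[2]
E
python3 - <<'E'
from h import *
for n in('top','scene'):
    d=grab(n,n+'1'); print({k:d[k] for k in d if k!='img'})
print(monitor.observe())
a=[cv2.imread(f'pics/{n}1.png') for n in('top','scene')]
E
```

```text
{'K': array([[532.87171382,   0.        , 280.74646739],
       [  0.        , 532.87171382, 207.66919591],
       [  0.        ,   0.        ,   1.        ]]), 'eye': array([ 0.40701788, -0.12415166,  0.88131057]), 'rotation': array([ 0.21003663, -0.00201123, -1.48069264])}
{'K': array([[407.57130311,   0.        , 285.11215807],
       [  0.        , 407.57130311, 209.36125263],
       [  0.        ,   0.        ,   1.        ]]), 'eye': array([ 0.26133291, -0.61007678,  0.68185935]), 'rotation': array([ 0.73555934, -0.00177244, -0.5849518 ])}
{'clock': 0.1, 'qpos': array([ 1.27780462,  0.52194471, -0.03631503,  1.59992214,  0.0211675 ,
        1.02111583, -0.11280094]), 'qd': array([ 0.00101607, -0.00029818, -0.00161556, -0.00162275, -0.00015276,
       -0.0003764 ,  0.00070299]), 'joint_efforts': array([ 3.62422623e-03, -9.28481627e+01,  1.98368043e+00, -3.70531118e+01,
        1.80364901e-02,  5.43075163e-03,  6.46548074e-05]), 'position': array([ 0.13800015, -0.60927334,  0.2307998 ]), 'tool_rot': array([-3.14058736e+00,  4.88463206e-05,  2.22751554e-01]), 'force': array([-0.08429667, -0.36432859, -0.56945348]), 'moment': array([-0.0028151 ,  0.00513191, -0.0461058 ]), 'finger_force': 0.0, 'grip_width': 0.08558638675966779}
```

View pics/top1.png

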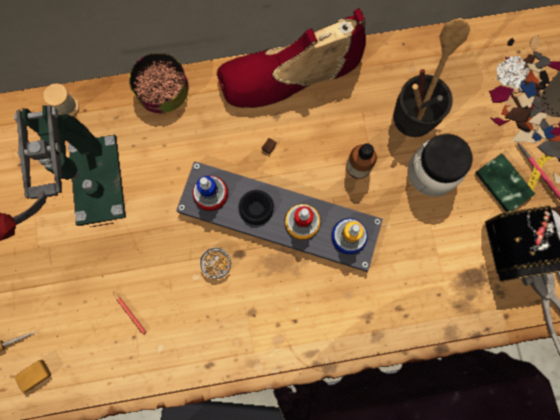

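View pics/scene1.png

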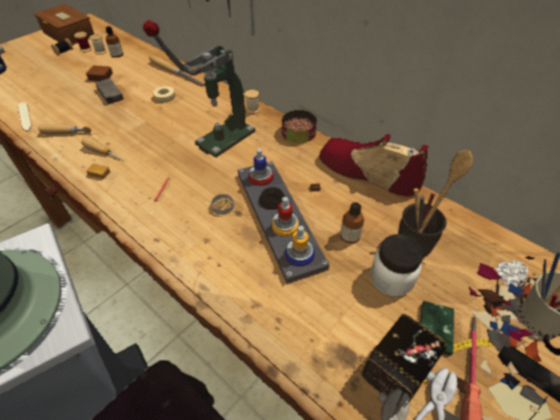

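The top view shows the rack running from (195,190) to (370,240): blue punch in the red die (210,190), empty black cup (256,207), red punch in the yellow die (302,220), yellow punch in the blue die (350,236). The tin is at (215,264), the block at (269,146) and the bottle at (361,160). The scene view agrees.

```bash
cat >> h.py <<'E'
from scipy.spatial.transform import Rotation as Ro
import pickle
def fix(d):
    d=dict(d); r=np.array(d['rotation'])
    if r.shape==(3,): d['rotation']=Ro.from_euler('xyz',r).as_matrix()
    return d
def load(f): return fix(pickle.load(open(f'pics/{f}.pkl','rb')))
E
python3 - <<'E'
from h import *
d=load('top1')
for n,u,v,z in [('cup',256,207,.034),('c_red',210,191.5,.034),('c_yel',302,221,.034),('c_blu',350,236,.034),('tin',215,264,.017),('block',269,146,.01),('bottlecap',365.5,151,.097),
 ('s1',196.5,166.5,.012),('s2',182,208,.012),('s3',378,221.5,.012),('s4',365,264.5,.012)]: print(n,px2w(d,u,v,z).round(4))
im=cv2.imread('pics/top1.png')
cv2.imwrite('pics/c1.png',cv2.resize(im[140:290,160:400],None,fx=3.3,fy=3.3,interpolation=cv2.INTER_CUBIC))
E
```

```text
cup [ 0.5845 -0.0694  0.034 ]
c_red [0.6035 0.0081 0.034 ]
c_yel [ 0.5682 -0.1458  0.034 ]
c_blu [ 0.5507 -0.2247  0.034 ]
tin [ 0.488  -0.0115  0.017 ]
block [ 0.698  -0.0794  0.01  ]
bottlecap [ 0.6744 -0.2327  0.097 ]
s1 [0.6499 0.0395 0.012 ]
s2 [0.5763 0.0547 0.012 ]
s3 [ 0.583  -0.2721  0.012 ]
s4 [ 0.5098 -0.2546  0.012 ]
```

View pics/c1.png

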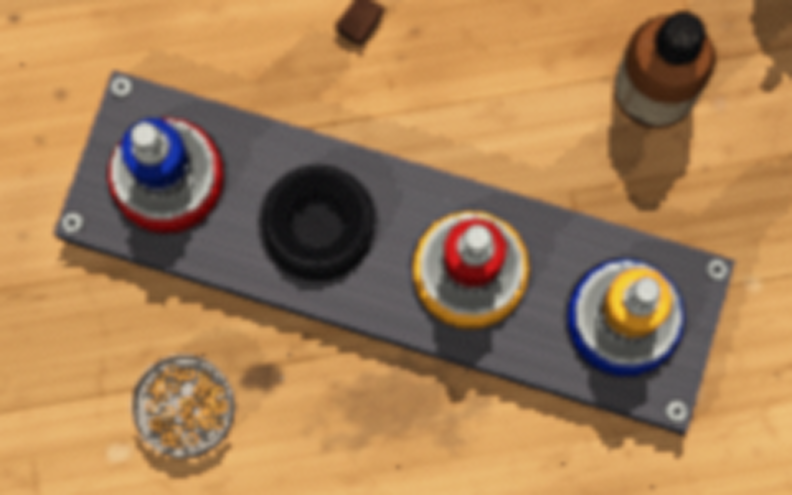

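The crop confirms the layout. Rack screws at the corners give a row direction of about (0.210, 0.978) and a pitch consistent with 80 mm. First I align the tool so tool x runs along the row and the fingers close across it.

Call:
move_arm:
  gripper: [1, 1, 1, 1, 1, 1, 1, 1]
  linear:
    - [0, 0, 0]
    - [0, 0, 0]
    - [0, 0, 0]
    - [0, 0, 0]
    - [0, 0, 0]
    - [0, 0, 0]
    - [0, 0, 0]
    - [0, 0, 0]
  twist: [-8.1, -8.1, -8.1, -8.1, -8.1, -8.1, -8.1, -8.1]

```text
clock: 0.9
position: [0.138, -0.6094, 0.231]
tool_rot: [-3.141, -0.001, 1.36]
force: [-0.4, 0.2, 0.7]
grip_width: 0.0856
finger_force: 0.0
```

Call:
move_arm:
  gripper: [1, 1, 1, 1, 1, 1, 1, 1]
  linear:
    - [4.1, 2.1, 0]
    - [4.1, 2.1, 0]
    - [4.1, 2.1, 0]
    - [4.1, 2.1, 0]
    - [4.1, 2.1, 0]
    - [4.1, 2.1, 0]
    - [4.1, 2.1, 0]
    - [4.1, 2.1, 0]
  twist: [0, 0, 0, 0, 0, 0, 0, 0]

```text
clock: 1.7
position: [0.3735, -0.3239, 0.2313]
tool_rot: [-3.141, 0.0, 1.353]
force: [0.8, 0.0, -0.3]
grip_width: 0.0854
finger_force: 0.0
```

Call:
move_arm:
  gripper: [1, 1, 1, 1, 1, 1, 1, 1]
  linear:
    - [4, 2.2, 0]
    - [4, 2.2, 0]
    - [4, 2.2, 0]
    - [4, 2.2, 0]
    - [4, 2.2, 0]
    - [4, 2.2, 0]
    - [3, 1.5, 0]
    - [0, 0, 0]
  twist: [0, 0, 0, 0, 0, 0, 0, 0]

```text
clock: 2.5
position: [0.5765, -0.0886, 0.2309]
tool_rot: [-3.141, -0.002, 1.359]
force: [-0.9, -0.4, -0.0]
grip_width: 0.0855
finger_force: 0.0
```

Run:
```python
from h import *
d=grab('wrist','w1'); print(d['K'],d['eye'],d['rotation'])
d=fix(d);o=monitor.observe();print(o['clock'],o['position'],o['tool_rot'],o['qpos'])
u=np.array([.210,.978,0]);c=np.array([.582,-.108,0])
for n,s in zip('RSYB',(.12,.04,-.04,-.12)): print(n,w2px(d,c+u*s+[0,0,.034]).round(1))
```

```text
[[325.41108014   0.         279.32243611]
 [  0.         325.41108014 216.38238426]
 [  0.           0.           1.        ]] [ 0.59124528 -0.01920862  0.37330983] [-2.83962614e-01  8.04425763e-05 -2.10224031e-01]
2.55 [ 0.57514734 -0.09111047  0.23075752] [-3.14081462e+00 -9.59264035e-04  1.35715617e+00] [ 0.40468515  0.49106582 -0.49186696  1.69778146  0.26316538  1.01961535
 -0.39062342]
R [289.2  88. ]
S [288.5 170.1]
Y [287.8 242.1]
B [287.2 305.6]
```

View pics/w1.png

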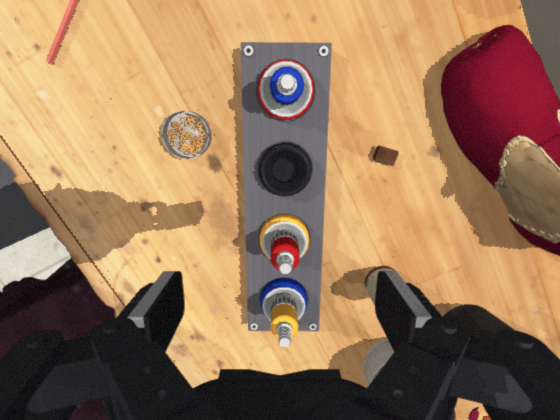

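The wrist view shows the row parallel to the image's vertical: red die (286,89), cup (285,169), yellow die (284,240), blue die (284,302), screws at (249,50), (324,50), (254,327), (313,327). I refine this numerically.

Run:
```python
from h import *
from scipy.optimize import least_squares
w=load('w1');t=load('top1')
# screws (4 corners: R-near,R-far,B-near,B-far) in wrist & top, cup centre
S={'w':(w,[(249.,50.5),(323.5,50.5),(253.7,326.5),(313,326.5)],(285,168.5)),
   't':(t,[(181.8,207.3),(196.7,166.1),(365.2,264.2),(377.3,221.5)],(256,207))}
for k in 'wt':
    d,p,c=S[k]
    q=np.array([px2w(d,*a,.014) for a in p]);m=q.mean(0);u=(q[0]+q[1]-q[2]-q[3])[:2]
    print(k,m.round(4),np.degrees(np.arctan2(u[1],u[0])),np.linalg.norm(u)/2, np.linalg.norm(q[0]-q[1]), 'cup',px2w(d,*c,.034).round(4))
    hsv=cv2.cvtColor(d['img'],cv2.COLOR_RGB2HSV)
    cols={'red':((172,5),),'yel':((17,28),),'blu':((110,128),)}
    for n,((a,b),) in cols.items():
        h=hsv[...,0];mk=((h>=a)|(h<=b)) if a>b else ((h>=a)&(h<=b))
        mk=mk&(hsv[...,1]>170)&(hsv[...,2]>60)
        num,lab,st,ce=cv2.connectedComponentsWithStats(mk.astype(np.uint8))
        for i in range(1,num):
            x,y,ww,hh,ar=st[i]
            if ar>60 and ((k=='w' and 250<x<330 and y<350) or (k=='t' and 180<x<375 and 165<y<265)): print(k,n,st[i],ce[i].round(1), 'bboxc', px2w(d,x+ww/2-.5,y+hh/2-.5,.032).round(4), px2w(d,*ce[i],.07).round(4))
```

```text
w [ 0.578 -0.11   0.014] 77.63288996425551 0.3194314215358479 0.07459457291540354 cup [ 0.5872 -0.0665  0.034 ]
w red [258  80  56  40 177] [285.2 105.1] bboxc [ 6.015e-01 -1.000e-04  3.200e-02] [ 0.5992 -0.0068  0.07  ]
w red [271 237  28  32 465] [284.3 249.7] bboxc [ 0.5673 -0.1594  0.032 ] [ 0.5704 -0.1408  0.07  ]
w yel [260 214  49  31 314] [283.1 222.9] bboxc [ 0.5725 -0.1319  0.032 ] [ 0.575 -0.113  0.07 ]
w yel [271 304  27  33 503] [283.7 317.4] bboxc [ 0.5488 -0.245   0.032 ] [ 0.5538 -0.2166  0.07  ]
w blu [270  67  33  37 546] [286.   85.7] bboxc [0.6047 0.0128 0.032 ] [0.6031 0.0087 0.07  ]
w blu [261 278  46  27 378] [283.4 286.6] bboxc [ 0.5562 -0.2067  0.032 ] [ 0.561  -0.1808  0.07  ]
t [ 0.5799 -0.1079  0.014 ] 77.72354970205826 0.31663252050793544 0.07473596981209309 cup [ 0.5845 -0.0694  0.034 ]
t red [196 183  32  27 121] [214.9 202.8] bboxc [0.5967 0.0051 0.032 ] [ 0.5779 -0.0072  0.07  ]
t red [295 207  18  20 159] [303.1 217.9] bboxc [ 0.5762 -0.1477  0.032 ] [ 0.5663 -0.1462  0.07  ]
t yel [285 215  34  25 125] [299.1 232.3] bboxc [ 0.5587 -0.1459  0.032 ] [ 0.5433 -0.1418  0.07  ]
t yel [343 222  20  20 177] [351.5 232.9] bboxc [ 0.5588 -0.2285  0.032 ] [ 0.5497 -0.2223  0.07  ]
t blu [197 176  19  20 124] [207.3 187.4] bboxc [0.6135 0.0162 0.032 ] [0.6014 0.0075 0.07  ]
t blu [332 228  29  26  85] [341.8 245.8] bboxc [ 0.5432 -0.219   0.032 ] [ 0.5284 -0.2089  0.07  ]
```

Call:
move_arm:
  gripper: [1, 1, 1, 1, 1, 1, 1, 1]
  linear:
    - [3.5, 0.2, 0]
    - [3.5, 0.2, 0]
    - [3.3, 0.3, 0]
    - [0, 0, 3]
    - [0, 0, 4]
    - [0, 0, 3]
    - [0, 0, 0]
    - [0, 0, 0]
  twist: [0, 0, 0, 0, 0, 0, 0, 0]

```text
clock: 3.35
position: [0.6035, 0.005, 0.1319]
tool_rot: [-3.141, 0.0, 1.353]
force: [-0.2, -0.1, 1.4]
grip_width: 0.0858
finger_force: 0.0
```

Run:
```python
from h import *
d=fix(grab('wrist','w2'));o=monitor.observe();print(o['position'],o['tool_rot'])
for z in (.076,.0995): print(w2px(d,[.604,.008,z]).round(1),w2px(d,np.r_[o['position'][:2],z]).round(1))
```

```text
[0.60407184 0.00519    0.13282236] [ 3.14024014e+00 -2.65478099e-04  1.35299308e+00]
[279.2 231. ] [280.2 235. ]
[279.1 244.4] [280.3 248.8]
```

View pics/w2.png

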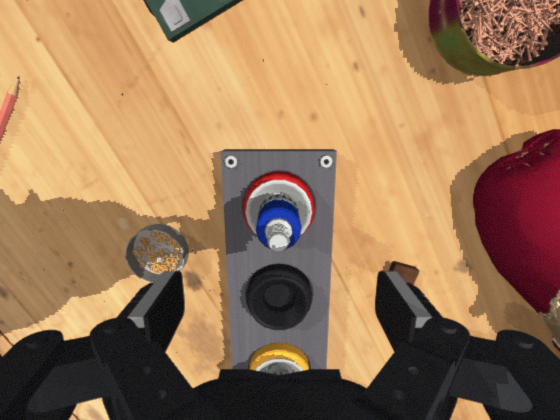

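Shank top seen at (278,240), rim centre about (279,203): the punch is about 4.5 mm farther along the row than the TCP. Correcting, then going down to grip.

Call:
move_arm:
  gripper: [1, 1, 1, 1, 1, 1, 0.2, 0.2]
  linear:
    - [0.45, -0.1, 0]
    - [0, 0, 3]
    - [0, 0, 3]
    - [0, 0, 2]
    - [0, 0, 1]
    - [0, 0, 0]
    - [0, 0, 0]
    - [0, 0, 0]
  twist: [0, 0, 0, 0, 0, 0, 0, 0]
  squeeze: 40

```text
clock: 4.2
position: [0.6043, 0.0103, 0.0427]
tool_rot: [3.14, -0.001, 1.354]
force: [0.3, -0.1, 0.2]
grip_width: 0.0593
finger_force: 0.0
```

Call:
move_arm:
  gripper: [0.2, 0.2, 0.2, 0.2]
  linear:
    - [0, 0, 0]
    - [0, 0, 0]
    - [0, 0, 0]
    - [0, 0, 0]
  twist: [0, 0, 0, 0]

```text
clock: 4.6
position: [0.6039, 0.0103, 0.042]
tool_rot: [3.141, -0.0, 1.354]
force: [-1.5, 0.1, 8.2]
grip_width: 0.0292
finger_force: 38.9
```

Call:
move_arm:
  gripper: [0.2, 0.2, 0.2, 0.2, 0.2, 0.2, 0.2, 0.2]
  linear:
    - [0, 0, -1]
    - [0, 0, -1.5]
    - [0, 0, -1.5]
    - [0, 0, 0]
    - [-2, 0, 0]
    - [-3, 0, 0]
    - [-3, 0, 0]
    - [0, 0, 0]
  twist: [0, 0, 0, 0, 0, 0, 0, 0]

```text
clock: 5.4
position: [0.5852, -0.0728, 0.0811]
tool_rot: [-3.141, 0.003, 1.349]
force: [-0.3, 0.6, -2.0]
grip_width: 0.0291
finger_force: 39.8
```

Run:
```python
from h import *
d=fix(grab('wrist','w3'));o=monitor.observe();print(o['position'],o['tool_rot'],o['force'],o['grip_width'],o['finger_force'])
```

```text
[ 0.58575619 -0.07028112  0.08124932] [-3.14143297e+00  9.80320686e-04  1.35037655e+00] [ 1.31621407  0.68522372 -2.06995114] 0.02865304402496591 39.81776878237724
```

View pics/w3.png

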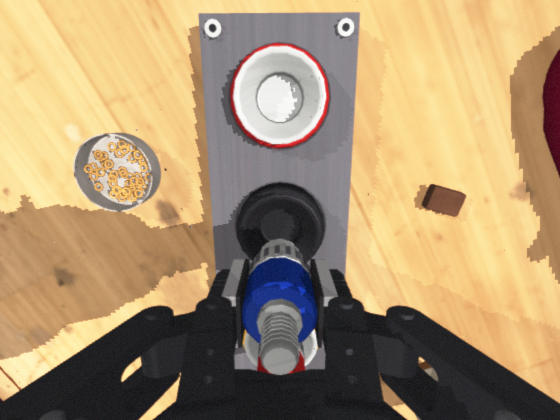

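The blue punch is held upright over the cup (cup at (280,225), punch axis about column 280); the emptied red die is at (280,95). I check the die position from this view.

Run:
```python
from h import *
d=load('w3')
hsv=cv2.cvtColor(d['img'],cv2.COLOR_RGB2HSV);h=hsv[...,0]
mk=((h>172)|(h<5))&(hsv[...,1]>150)&(hsv[...,2]>60); mk[:30]=0;mk[155:]=0;mk[:,:220]=0;mk[:,340:]=0
p=cv2.findNonZero(mk.astype(np.uint8));e=cv2.fitEllipse(cv2.convexHull(p));print(e)
c=px2w(d,*e[0],.033);print(c, c-np.r_[.08*np.array([.213,.977]),0])
for p in((212,28),(346,26.5)):print(px2w(d,*p,.014))
```

```text
((279.13958740234375, 95.22817993164062), (99.03779602050781, 104.78543853759766), 0.21815289556980133)
[0.60354132 0.0096159  0.033     ] [ 0.58650132 -0.0685441   0.033     ]
[0.57424598 0.05453948 0.014     ]
[0.64916717 0.03848538 0.014     ]
```

Call:
move_arm:
  gripper: [0.2, 0.2, 0.2, 0.2, 0.2, 0.2, 0.2]
  linear:
    - [0.15, 0, 0]
    - [0, 0, 1]
    - [0, 0, 1]
    - [0, 0, 1]
    - [0, 0, 0.5]
    - [0, 0, 0.3]
    - [0, 0, 0]
  twist: [0, 0, 0, 0, 0, 0, 0]

```text
clock: 6.15
position: [0.5864, -0.0663, 0.0428]
tool_rot: [-3.141, 0.0, 1.354]
force: [0.1, -0.1, -2.3]
grip_width: 0.0291
finger_force: 39.9
```

Call:
move_arm:
  gripper: [0.2, 0.2, 0.45, 0.7, 1, 1]
  linear:
    - [0, 0, 0.1]
    - [0, 0, 0]
    - [0, 0, 0]
    - [0, 0, 0]
    - [0, 0, 0]
    - [0, 0, 0]
  twist: [0, 0, 0, 0, 0, 0]

```text
clock: 6.75
position: [0.5867, -0.0664, 0.0424]
tool_rot: [3.141, -0.0, 1.354]
force: [-0.7, 0.5, 0.4]
grip_width: 0.0798
finger_force: 0.0
```

Call:
move_arm:
  gripper: [1, 1, 1, 1, 1, 1, 1, 1]
  linear:
    - [0, 0, -2]
    - [0, 0, -4]
    - [0, 0, -3]
    - [-2.5, 0, 0]
    - [-3, 0, 0]
    - [-2.7, 0, 0]
    - [0, 0, 0]
    - [0, 0, 0]
  twist: [0, 0, 0, 0, 0, 0, 0, 0]

```text
clock: 7.55
position: [0.5689, -0.1467, 0.1324]
tool_rot: [3.142, -0.0, 1.353]
force: [-0.6, -0.4, 0.4]
grip_width: 0.0855
finger_force: 0.0
```

Run:
```python
from h import *
d=fix(grab('wrist','w4'));o=monitor.observe();print(o['position'],o['tool_rot'],o['force'])
for z in (.034,.076,.0995): print(w2px(d,[.5695,-.1467,z]).round(1),w2px(d,[.5865,-.0685,z]).round(1),w2px(d,np.r_[o['position'][:2],z]).round(1))
```

```text
[ 0.5690945  -0.14576409  0.13238319] [ 3.14144478e+00 -5.57318675e-04  1.35414147e+00] [ 0.49941422  0.06391805 -0.35835884]
[280.1 216.7] [279.9 107.3] [279.4 215.7]
[280.3 235.1] [280.  104.5] [279.4 233.9]
[280.4 248.8] [280.1 102.3] [279.4 247.5]
```

View pics/w4.png

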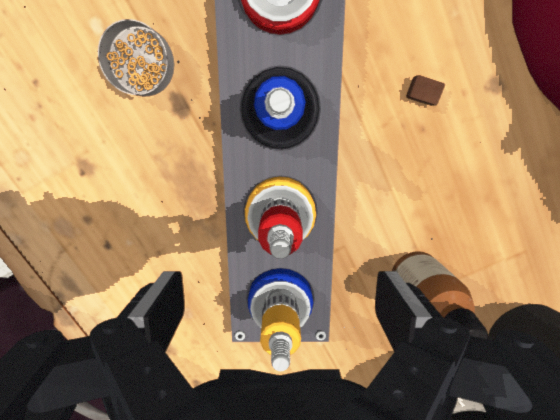

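Blue sits upright in the cup (280,102), as predicted; red is in the yellow die at (280,245), on the TCP line. Grip red.

Call:
move_arm:
  gripper: [1, 1, 1, 1, 1, 1, 0.2, 0.2]
  linear:
    - [0, 0, 2]
    - [0, 0, 3]
    - [0, 0, 2.5]
    - [0, 0, 1.5]
    - [0, 0, 0]
    - [0, 0, 0]
    - [0, 0, 0]
    - [0, 0, 0]
  twist: [0, 0, 0, 0, 0, 0, 0, 0]

```text
clock: 8.4
position: [0.5695, -0.1466, 0.0434]
tool_rot: [3.14, 0.0, 1.354]
force: [0.9, 0.4, 0.4]
grip_width: 0.0592
finger_force: 0.0
```

Call:
move_arm:
  gripper: [0.2, 0.2, 0.2, 0.2]
  linear:
    - [0, 0, 0]
    - [0, 0, 0]
    - [0, 0, 0]
    - [0, 0, 0]
  twist: [0, 0, 0, 0]

```text
clock: 8.8
position: [0.5693, -0.1466, 0.0429]
tool_rot: [3.141, 0.0, 1.354]
force: [-1.4, 0.4, 6.3]
grip_width: 0.0292
finger_force: 38.9
```

Call:
move_arm:
  gripper: [0.2, 0.2, 0.2, 0.2, 0.2, 0.2, 0.2, 0.2]
  linear:
    - [0, 0, -1]
    - [0, 0, -2]
    - [0, 0, -3]
    - [0, 0, -3]
    - [0, 0, -2]
    - [0, 0, -1]
    - [0, 0, 0]
    - [2, 0, 0]
  twist: [0, 0, 0, 0, 0, 0, 0, 0]

```text
clock: 9.6
position: [0.5723, -0.1295, 0.1614]
tool_rot: [-3.141, 0.002, 1.35]
force: [0.3, 0.2, -2.8]
grip_width: 0.0293
finger_force: 39.9
```

Call:
move_arm:
  gripper: [0.2, 0.2, 0.2, 0.2, 0.2, 0.2, 0.2, 0.2]
  linear:
    - [4, 0, 0]
    - [4, 0, 0]
    - [4, 0, 0]
    - [2, 0, 0]
    - [0, 0, 0]
    - [0, 0, 3]
    - [0, 0, 3]
    - [0, 0, 0]
  twist: [0, 0, 0, 0, 0, 0, 0, 0]

```text
clock: 10.4
position: [0.6007, 0.0087, 0.0981]
tool_rot: [-3.135, 0.002, 1.353]
force: [0.0, -0.2, -3.4]
grip_width: 0.0288
finger_force: 40.1
```

Run:
```python
from h import *
d=fix(grab('wrist','w5'));o=monitor.observe();print(o['position'],o['tool_rot'],o['force'],o['grip_width'])
d=grab('scene','s2')
```

```text
[0.60190477 0.00908198 0.10047339] [-3.13748621e+00  1.19982469e-03  1.35344182e+00] [ 0.47546862 -0.29482132 -1.30273188] 0.02902899845078338
```

View pics/w5.png

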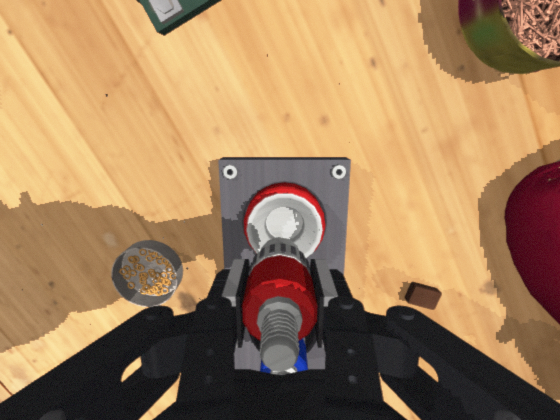

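Red held upright above the red die (rim centre (285,222), punch at column 280): shift 2 mm outward, then lower.

Call:
move_arm:
  gripper: [0.2, 0.2, 0.2, 0.2, 0.2, 0.2, 0.2]
  linear:
    - [0, 0.2, 0]
    - [0, 0, 1.5]
    - [0, 0, 1.5]
    - [0, 0, 1]
    - [0, 0, 1]
    - [0, 0, 0]
    - [0, 0, 0]
  twist: [0, 0, 0, 0, 0, 0, 0]

```text
clock: 11.2
position: [0.6053, 0.0095, 0.0522]
tool_rot: [-3.141, -0.0, 1.354]
force: [0.0, -0.4, -1.7]
grip_width: 0.0288
finger_force: 40.3
```

Call:
move_arm:
  gripper: [0.2, 0.2, 0.2, 0.2]
  linear:
    - [0, 0, 0.5]
    - [0, 0, 0.3]
    - [0, 0, 0]
    - [0, 0, 0]
  twist: [0, 0, 0, 0]

```text
clock: 11.6
position: [0.6054, 0.0093, 0.0444]
tool_rot: [3.142, -0.0, 1.354]
force: [-0.7, 1.4, -3.1]
grip_width: 0.0293
finger_force: 40.3
```

Call:
move_arm:
  gripper: [0.2, 0.2, 0.2, 0.45, 0.7, 1, 1]
  linear:
    - [0, 0, 0.15]
    - [0, 0, 0]
    - [0, 0, 0]
    - [0, 0, 0]
    - [0, 0, 0]
    - [0, 0, 0]
    - [0, 0, 0]
  twist: [0, 0, 0, 0, 0, 0, 0]

```text
clock: 12.3
position: [0.6054, 0.0094, 0.0428]
tool_rot: [3.141, -0.0, 1.354]
force: [0.0, -0.6, -0.3]
grip_width: 0.0795
finger_force: 0.0
```

Call:
move_arm:
  gripper: [1, 1, 1, 1, 1, 1, 1, 1]
  linear:
    - [0, 0, -2]
    - [0, 0, -4]
    - [0, 0, -3]
    - [-4, 0, 0]
    - [-4.5, 0, 0]
    - [-4.5, 0, 0]
    - [-4.5, 0, 0]
    - [-4.5, 0, 0]
  twist: [0, 0, 0, 0, 0, 0, 0, 0]

```text
clock: 13.1
position: [0.5574, -0.2073, 0.133]
tool_rot: [3.141, 0.0, 1.354]
force: [0.8, -0.1, 0.0]
grip_width: 0.0856
finger_force: 0.0
```

Call:
move_arm:
  gripper: [1, 1, 1]
  linear:
    - [-2, 0, 0]
    - [0, 0, 0]
    - [0, 0, 0]
  twist: [0, 0, 0]

```text
clock: 13.4
position: [0.5536, -0.2249, 0.1328]
tool_rot: [3.142, -0.0, 1.353]
force: [0.3, 0.1, -0.8]
grip_width: 0.085
finger_force: 0.0
```

Run:
```python
from h import *
d=fix(grab('wrist','w6'));o=monitor.observe();print(o['position'],o['tool_rot'],o['force'])
c=np.array([.6037,.0097]);u=np.array([.213,.977])
for z in (.034,.0995): print([w2px(d,np.r_[c-u*s,z]).round(1) for s in (0,.08,.16,.24)],w2px(d,np.r_[o['position'][:2],z]).round(1), c-u*.24)
```

```text
[ 0.5539025 -0.2240996  0.1328416] [ 3.14146624e+00 -5.93901313e-04  1.35443854e+00] [-0.77664385  0.28936994 -0.61111652]
[array([ 276.7, -190.8]), array([277.2, -25.2]), array([277.6, 107.8]), array([277.9, 216.9])] [279.4 215.7] [ 0.55258 -0.22478]
[array([ 275.3, -352.7]), array([276.3, -89. ]), array([277. , 102.9]), array([277.5, 248.9])] [279.5 247.4] [ 0.55258 -0.22478]
```

View pics/w6.png

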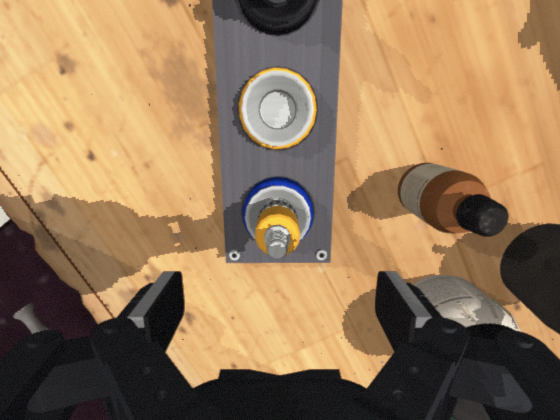

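Yellow stands in the blue die at (278,243), the yellow die is empty at (278,108), and bottle is well clear at (450,200). Grip yellow.

Call:
move_arm:
  gripper: [1, 1, 1, 1, 1, 1, 0.2, 0.2]
  linear:
    - [0, -0.1, 2]
    - [0, 0, 3]
    - [0, 0, 2.5]
    - [0, 0, 1.5]
    - [0, 0, 0]
    - [0, 0, 0]
    - [0, 0, 0]
    - [0, 0, 0]
  twist: [0, 0, 0, 0, 0, 0, 0, 0]

```text
clock: 14.25
position: [0.5532, -0.225, 0.0439]
tool_rot: [3.14, 0.0, 1.354]
force: [-0.7, -0.5, 0.7]
grip_width: 0.0593
finger_force: 0.0
```

Call:
move_arm:
  gripper: [0.2, 0.2, 0.2, 0.2]
  linear:
    - [0, 0, 0]
    - [0, 0, 0]
    - [0, 0, 0]
    - [0, 0, 0]
  twist: [0, 0, 0, 0]

```text
clock: 14.65
position: [0.5529, -0.225, 0.0433]
tool_rot: [3.141, 0.0, 1.354]
force: [-1.0, 0.5, 5.7]
grip_width: 0.0292
finger_force: 39.0
```

Call:
move_arm:
  gripper: [0.2, 0.2, 0.2, 0.2, 0.2, 0.2, 0.2, 0.2]
  linear:
    - [0, 0, -1]
    - [0, 0, -1.5]
    - [0, 0, -1.5]
    - [0, 0, 0]
    - [2, 0, 0]
    - [3, 0, 0]
    - [3, 0, 0]
    - [0, 0, 0]
  twist: [0, 0, 0, 0, 0, 0, 0, 0]

```text
clock: 15.45
position: [0.571, -0.142, 0.0833]
tool_rot: [3.141, -0.002, 1.359]
force: [-0.0, -0.4, -1.7]
grip_width: 0.0288
finger_force: 39.7
```

Run:
```python
from h import *
d=fix(grab('wrist','w7'));o=monitor.observe();print(o['position'],o['tool_rot'],o['force'],o['grip_width'])
```

```text
[ 0.57038482 -0.14446586  0.08307015] [ 3.14131996e+00 -8.19157162e-04  1.35701729e+00] [-0.38951771 -0.72050391 -1.28361088] 0.028739064884570804
```

View pics/w7.png

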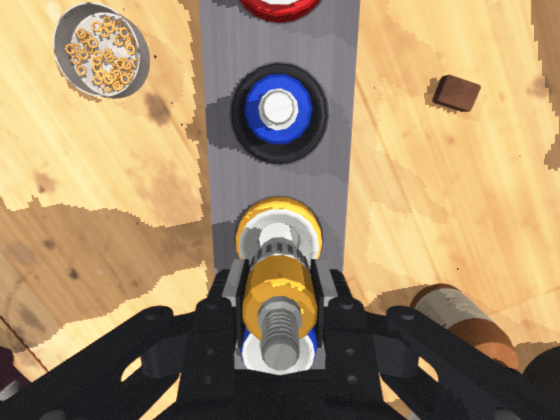

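Yellow is held upright above the yellow die (279,235), centred. Lower.

Call:
move_arm:
  gripper: [0.2, 0.2, 0.2, 0.2, 0.2, 0.2, 0.2, 0.2]
  linear:
    - [0, 0, 0]
    - [0, 0, 1]
    - [0, 0, 1]
    - [0, 0, 1]
    - [0, 0, 0.5]
    - [0, 0, 0.3]
    - [0, 0, 0]
    - [0, 0, 0]
  twist: [0, 0, 0, 0, 0, 0, 0, 0]

```text
clock: 16.3
position: [0.57, -0.1467, 0.045]
tool_rot: [3.141, -0.0, 1.354]
force: [-0.2, -0.9, -1.3]
grip_width: 0.029
finger_force: 39.7
```

Call:
move_arm:
  gripper: [0.2, 0.2, 0.2, 0.45, 0.7, 1, 1]
  linear:
    - [0, 0, 0.15]
    - [0, 0, 0]
    - [0, 0, 0]
    - [0, 0, 0]
    - [0, 0, 0]
    - [0, 0, 0]
    - [0, 0, 0]
  twist: [0, 0, 0, 0, 0, 0, 0]

```text
clock: 17.0
position: [0.57, -0.1467, 0.0434]
tool_rot: [3.141, -0.0, 1.354]
force: [-0.0, -0.2, 1.0]
grip_width: 0.0799
finger_force: 0.0
```

Call:
move_arm:
  gripper: [1, 1, 1, 1, 1, 1, 1, 1]
  linear:
    - [0, 0, -2]
    - [0, 0, -4]
    - [0, 0, -3]
    - [2.5, 0, 0]
    - [3, 0, 0]
    - [2.5, 0, 0]
    - [0, 0, 0]
    - [0, 0, 0]
  twist: [0, 0, 0, 0, 0, 0, 0, 0]

```text
clock: 17.8
position: [0.5871, -0.0683, 0.1333]
tool_rot: [-3.142, 0.0, 1.355]
force: [-0.3, 0.1, 0.1]
grip_width: 0.0853
finger_force: 0.0
```

Call:
move_arm:
  gripper: [1, 1]
  linear:
    - [0, 0, 0]
    - [0, 0, 0]
  twist: [0, 0]

```text
clock: 18.0
position: [0.5869, -0.0696, 0.1332]
tool_rot: [-3.141, 0.0, 1.352]
force: [-0.2, -0.1, -0.7]
grip_width: 0.0854
finger_force: 0.0
```

Call:
move_arm:
  gripper: [1, 1, 1, 1, 1, 1, 0.2, 0.2]
  linear:
    - [0.1, 0, 2]
    - [0, 0, 3]
    - [0, 0, 2.5]
    - [0, 0, 1.5]
    - [0, 0, 0]
    - [0, 0, 0]
    - [0, 0, 0]
    - [0, 0, 0]
  twist: [0, 0, 0, 0, 0, 0, 0, 0]

```text
clock: 18.8
position: [0.5879, -0.0677, 0.0444]
tool_rot: [3.14, -0.0, 1.354]
force: [0.5, -0.1, 0.6]
grip_width: 0.0591
finger_force: 0.0
```

Call:
move_arm:
  gripper: [0.2, 0.2, 0.2, 0.2]
  linear:
    - [0, 0, 0]
    - [0, 0, 0]
    - [0, 0, 0]
    - [0, 0, 0]
  twist: [0, 0, 0, 0]

```text
clock: 19.2
position: [0.5876, -0.0676, 0.0437]
tool_rot: [3.141, 0.0, 1.354]
force: [-1.2, -1.0, 6.0]
grip_width: 0.0291
finger_force: 39.8
```

Call:
move_arm:
  gripper: [0.2, 0.2, 0.2, 0.2, 0.2, 0.2, 0.2, 0.2]
  linear:
    - [0, 0, -1]
    - [0, 0, -2]
    - [0, 0, -3]
    - [0, 0, -3]
    - [0, 0, -2]
    - [0, 0, -1]
    - [0, 0, 0]
    - [-2, 0, 0]
  twist: [0, 0, 0, 0, 0, 0, 0, 0]

```text
clock: 20.0
position: [0.5831, -0.0848, 0.1627]
tool_rot: [-3.141, -0.001, 1.357]
force: [0.1, 0.2, -1.7]
grip_width: 0.0291
finger_force: 39.9
```

Call:
move_arm:
  gripper: [0.2, 0.2, 0.2, 0.2, 0.2, 0.2, 0.2, 0.2]
  linear:
    - [-4, 0, 0]
    - [-4, 0, 0]
    - [-4, 0, 0]
    - [-2.1, 0, 0]
    - [0, 0, 0]
    - [0, 0, 3]
    - [0, 0, 3]
    - [0, 0, 0]
  twist: [0, 0, 0, 0, 0, 0, 0, 0]

```text
clock: 20.8
position: [0.5503, -0.2233, 0.0992]
tool_rot: [-3.135, -0.001, 1.355]
force: [-0.4, 0.7, -2.9]
grip_width: 0.0289
finger_force: 40.1
```

Run:
```python
from h import *
d=fix(grab('wrist','w8'));o=monitor.observe();print(o['position'],o['tool_rot'],o['force'],o['grip_width'])
```

```text
[ 0.5515911  -0.22361849  0.10151353] [-3.13753490e+00 -1.03472901e-03  1.35482829e+00] [-0.07499648  0.08434703 -1.31368297] 0.028910005300747887
```

View pics/w8.png

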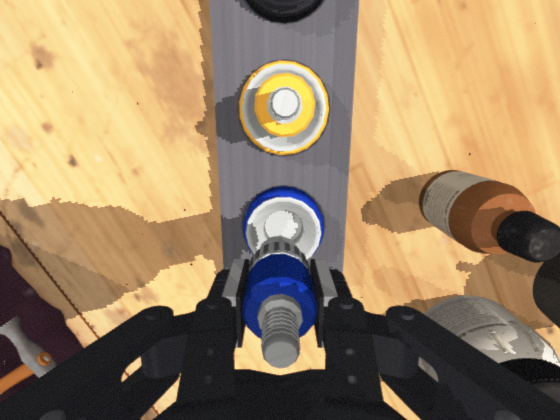

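Yellow stands centred in its die (285,103); blue is over the blue die (284,228). Lower.

Call:
move_arm:
  gripper: [0.2, 0.2, 0.2, 0.2, 0.2, 0.2, 0.2]
  linear:
    - [0, 0, 0]
    - [0, 0, 1.5]
    - [0, 0, 1.5]
    - [0, 0, 1]
    - [0, 0, 1]
    - [0, 0, 0]
    - [0, 0, 0]
  twist: [0, 0, 0, 0, 0, 0, 0]

```text
clock: 21.55
position: [0.5527, -0.2247, 0.0532]
tool_rot: [-3.141, -0.0, 1.354]
force: [-0.9, -0.2, -3.0]
grip_width: 0.0292
finger_force: 40.2
```

Call:
move_arm:
  gripper: [0.2, 0.2, 0.2, 0.2]
  linear:
    - [0, 0, 0.5]
    - [0, 0, 0.3]
    - [0, 0, 0]
    - [0, 0, 0]
  twist: [0, 0, 0, 0]

```text
clock: 21.95
position: [0.5527, -0.2248, 0.0454]
tool_rot: [3.142, -0.0, 1.354]
force: [1.1, -0.0, -1.9]
grip_width: 0.0293
finger_force: 40.2
```

Call:
move_arm:
  gripper: [0.2, 0.2, 0.2, 0.45, 0.7, 1, 1]
  linear:
    - [0, 0, 0.2]
    - [0, 0, 0]
    - [0, 0, 0]
    - [0, 0, 0]
    - [0, 0, 0]
    - [0, 0, 0]
    - [0, 0, 0]
  twist: [0, 0, 0, 0, 0, 0, 0]

```text
clock: 22.65
position: [0.5527, -0.2248, 0.0433]
tool_rot: [3.142, -0.0, 1.354]
force: [0.7, -0.2, 0.7]
grip_width: 0.0798
finger_force: 0.0
```

Call:
move_arm:
  gripper: [1, 1, 1, 1, 1, 1, 1, 1]
  linear:
    - [0, 0, -2]
    - [0, 0, -4]
    - [0, 0, -4]
    - [0, 0, -4]
    - [0, -3, -4]
    - [0, -4, 0]
    - [0, -4, 0]
    - [0, -4, 0]
  twist: [0, 0, 0, 0, 0, 0, 0, 0]

```text
clock: 23.45
position: [0.4046, -0.1921, 0.2234]
tool_rot: [3.141, 0.0, 1.354]
force: [-0.2, -0.1, 0.1]
grip_width: 0.0852
finger_force: 0.0
```

Call:
move_arm:
  gripper: [1, 1, 1, 1]
  linear:
    - [-4, 0, 0]
    - [-4, 0, 0]
    - [-4, 0, 0]
    - [0, 0, 0]
  twist: [0, 0, 0, 0]

```text
clock: 23.85
position: [0.3784, -0.3142, 0.2231]
tool_rot: [-3.141, 0.001, 1.348]
force: [0.8, 0.4, 0.5]
grip_width: 0.0855
finger_force: 0.0
```

Run:
```python
from h import *
d=grab('wrist','w9');t=grab('top','t9');s=grab('scene','s9')
o=monitor.observe();print(o['position'],o['force'])
z=lambda i,f:cv2.resize(i,None,fx=f,fy=f,interpolation=cv2.INTER_CUBIC)
a=z(t['img'][130:300,160:400],3);b=z(s['img'][130:300,200:400],2.4)
H=np.zeros((600,800,3),np.uint8);a=z(a,.8);H[:a.shape[0],:a.shape[1]]=a[:, :800]
b=z(b,.45);H[410:410+min(190,b.shape[0]),:b.shape[1]]=b[:190]
w=z(d['img'],.7);h=min(190,w.shape[0]);H[306:600,400:792]=w[:294]
cv2.imwrite('pics/m9.png',H[...,::-1])
```

```text
[ 0.38041065 -0.30931509  0.22326128] [ 0.69240023 -0.13048149 -0.7352467 ]
```

View pics/m9.png

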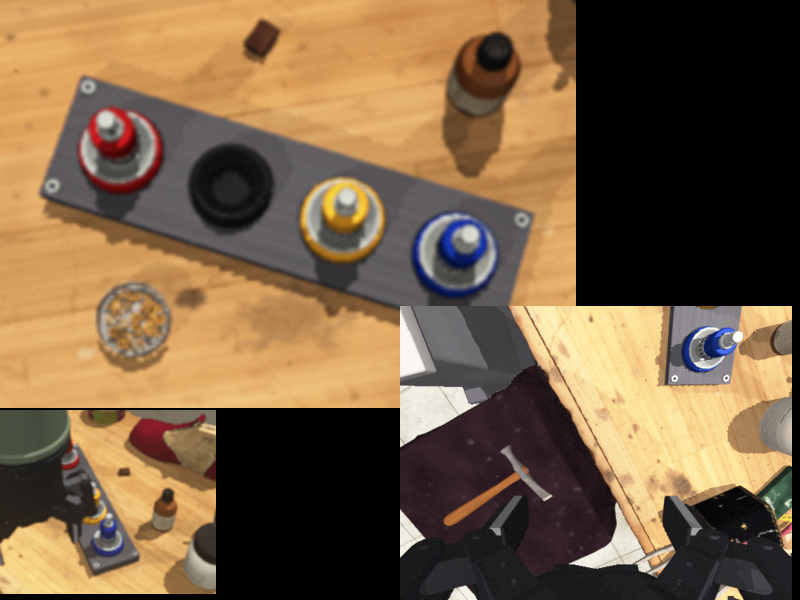

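In the top view each punch stands upright in the die of its colour: red at (120,150), yellow at (343,220), blue at (455,250). The cup is empty and the tin, block and bottle have not moved. Handing in.

Call:
move_arm:
  gripper: [1, 1, 1, 1]
  linear:
    - [0, 0, 0]
    - [0, 0, 0]
    - [0, 0, 0]
    - [0, 0, 0]
  twist: [0, 0, 0, 0]

```text
clock: 24.4
position: [0.3805, -0.3094, 0.2234]
tool_rot: [3.142, 0.0, 1.354]
force: [0.3, -0.8, 0.0]
grip_width: 0.0853
finger_force: 0.0
```

```bash
python3 -c "
from workcell import bot
print(bot.job_done())"
```

```text
the job is handed in; nothing more can be done
None
```

I handed the job in at about 24 s: in the last images all three punches stand upright in the dies of their own colour, the black cup is empty, and the tin, block and bottle have not visibly moved; the hand-in returned no verdict.

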